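# Make up two tableware sets for the sales table

### The arm

A 6-joint arm with a two-finger parallel gripper is mounted at the origin on the work surface. World frame = base frame: x ahead of the robot, y to its left, z up, the work surface at z = 0. Lengths are in m, angles in rad, forces in N, time in s.
With the tool pointing down it reaches from about 0.3 to 0.875 m from the base axis. Payload 6.4 kg.
Tool frame: the origin (TCP) lies at the very end of the fingers, on their centre line; the grasp point (between the pads) lies 19 mm behind it; z points along the fingers, y is the line along which they close (so a half turn about z gives the same grasp; the last joint's range is limited). The gripper opens to 85 mm and grips with 20 to 120 N. Pads are 22 mm wide; open, the fingers measure 114 mm over their backs; the gripper's body (76 mm by 85 mm) begins 54 mm behind the grasp point. The pads swing forward as they close: fully open they stand 13 mm farther back than shut.
Start: joints at [0.952, 0.181, 1.607, -0, 1.354, -0.206], TCP at [0.231, 0.527, 0.231] pointing down, gripper open.
Joint ranges: [-2.99, 2.99], [-0.89, 2.07], [0.3, 2.58], [-1.14, 4.28], [0, 2.63], [-3.12, 3.12]. Speed limits (rad/s): [2.57, 2.57, 3.01, 3.14, 3.14, 3.14].

### API

Orientations are given as a unit quaternion [w, x, y, z].
In Python, from bench import ctrl gives the robot as it stands.
- The arm moves only by the tool jog_arm, never from a script. Its argument "series" is a list that holds one entry, the list of rows, each a list of 7 numbers: the shift along the tool's x, y, z in mm, then the turn, a rotation vector about the tool's x, y, z in rad, then the finger opening in mm, from 0 to 85.4. In form: [[[tx, ty, tz, rx, ry, rz, gripper], ...]]. A call has exactly 10 rows; each row shifts and turns the commanded pose from where the row before left it, along the tool's axes as they then stand; what a row does not reach is not made up. A row lasts 1/10 s, in which the tool goes at most 50 mm and 8.59 degrees, less where a joint would pass 70% of its speed; a pose out of reach is approached as far as the arm can. A call with a gripper value outside its range is refused whole. The fingers move at their own pace and stop on an object; the grip force is fixed at half the most. Time passes only in rows, so rows that do not move let the fingers close, or fill a call up. It gives the time, the measured TCP pose, the force, the opening and the grip force at its end, in the units of the state.
- ctrl.get_obs(): the state, without advancing time (a new reading comes with each control period).
- ctrl.camera(name): name is "scene" or "top" or "wrist"; returns a dict with "frame" (384x512x3 uint8, blue, green, red), "z_map" (384x512 float32, m along the optical axis (not along the pixel's ray), 0 where there is no reading), "fx", "fy", "cx", "cy" (pixels), "k1" (the pictures are not rectified: a ray, as slopes to the right and down, at radius r is drawn at 1 + k1 r^2 times it, then the intrinsics apply), "xyz" and "rotation" of the camera in the world. Camera axes: x right, y down, z forward; pixel columns grow to the right and rows downward; lengths in m; the calibration is good to about 2 mm. A picture is of the moment at which its call begins.
- ctrl.hand_in(): hands the job in; it is judged then, once.
The state is a dict: "time_s": time; "q": joint angles; "dq": joint speeds; "joint_efforts": joint torques, N m; "eef_pos": TCP position; "eef_rot": TCP orientation; "wrist_force": force on the tool from outside, world axes, zero at the start; "torque": the same for the moment, N m; "opening": opening from 0.0 (shut) to 1.0 (fully open); "grasp_force": force on a finger pad.
Only numpy, scipy, OpenCV 4.12 (cv2) and the standard library are available. Lean on these libraries where they do the work, as an engineer would, in place of code of your own. Each camera call takes 0.05 s, during which the arm holds its last target. There are 200 camera calls.

### The job

Make up the two sets from the loose stock on the table. Stand the mug and the egg cup on the breakfast board, each in the round recess made for it, and stand the salt shaker, the pepper mill and the sugar pot in the condiment stand, each inside the ring made for it. Set each one down gently and upright without tipping any over, and leave the tumbler, the candlestick and the black dip bowl standing where they are.

Things in the scene. Friction and masses are not known exactly. Their poses are not given: they have to be found in the camera images.
- breakfast_board: Oblong brown wooden board, 150 mm (its x) by 260 mm (its y), 18 mm thick, flat on the table, fixed. Two round cork-lined recesses, 8 mm deep (floor 10 mm above the table): the large one, 78 mm across, for the mug, centred 80 mm from the middle along +y; the small one, 58 mm, for the egg cup, 80 mm along -y. Origin: centre of its underside.
- condiment_stand: Round dark-wood base, 210 mm across, fixed; mid post 10 mm thick with a 29 mm loop, 99 mm high. Three steel rings, 3 mm walls, floor inside at 10 mm, tops at 22 mm above the table, centres 58 mm from the middle: small (52 mm inside, salt) along +x; middle (64 mm, pepper) 120 deg counter-clockwise from it seen from above; large (74 mm, sugar) 240 deg. Origin: centre of underside.
- mug: Mug: plain white ceramic mug, open at the top, 66 mm across (foot 60 mm), 80 mm tall, with a handle that stands out to 63 mm from its axis on its own +y side, between 17 and 71 mm up. The straight wall can be gripped across the mug along its x, clear of the handle. About 220 g. Stands upright and loose on the table. Origin: centre of its underside, z up.
- egg_cup: Egg cup: small white ceramic cup on a stem, 65 mm tall; foot 40 mm across, stem 16 mm, bowl 48 mm across with a straight outer wall from 45 to 65 mm up and open at the top. Round, about 70 g. Stands upright and loose on the table. Origin: centre of its underside, z up.
- salt_shaker: Salt shaker: clear glass cylinder 36 mm across with a domed steel cap 37 mm across with small holes, 74 mm tall in all; glass from 0 to 54 mm up. Round, about 90 g. Stands upright and loose on the table. Origin: centre of its underside, z up.
- pepper_mill: Pepper mill: turned dark wood, 95 mm tall with its small steel button; foot 48 mm across, straight waist 32 mm across from 36 to 60 mm up, head 42 mm across. Round, about 140 g. Stands upright and loose on the table. Origin: centre of its underside, z up.
- sugar_pot: Sugar pot: plain white ceramic straight-sided pot, closed by a lid that is one piece with it and has a small round knob; no handle. Foot 58 mm, wall 60 mm across from 4 to 58 mm up, lid rim 64 mm across from 58 to 61 mm up, 82 mm tall with the knob. Round, about 240 g. Stands upright and loose on the table. Origin: centre of its underside, z up.
- tumbler: Glass tumbler without handle, 54 mm across at the foot, 68 mm at the open rim, 90 mm tall. Belongs to no set: leave it where it stands. Origin: centre of its underside, z up.
- candlestick: Plated steel candlestick: flat foot 68 mm across, thin beaded stem, candle socket on top, 94 mm tall. Belongs to no set: leave it where it stands. Origin: centre of its underside, z up.
- dip_bowl: Small black dip bowl, 76 mm across at the rim, 34 mm tall. Belongs to no set: leave it where it stands. Origin: centre of its underside, z up.
There are look-alikes about, which are no part of the job. What is shaped like the sugar_pot but blue is not meant.

How it is judged:
By the outcome, as a careful person would: the job done as asked, in the order asked, and still so for the second after the job is handed in, with the robot touching nothing.
It also fails if it takes over 131 s, if anything falls off the work surface, if the arm or the gripper's body presses on something with over 40 N, if the wrist force passes 120 N, or if a joint passes its speed limit or range.

## Working session

There is one attempt and no reset: what is moved stays moved. The work goes in short steps, Python scripts to look and compute and a tool call to move; the robot and the scene stay as the last step left them, time stands still between calls to the robot, and variables do not carry over. Pictures are saved under pics/ and viewed, at most 14 in all, crops included, and the job is handed in when it is done.

Besides the shell and the picture viewer there is one more tool, called after ">>>" by a JSON object that holds its "fn" and its "kwargs". jog_arm: Moves the arm, as the interface text tells. Its arguments: {"type":"object","properties":{"series":{"type":"array"}},"required":["series"]}

```bash
mkdir -p pics
cat > h.py <<'E'
import numpy as np, cv2
from bench import ctrl
def snap(n):
    c=ctrl.camera(n); return c
def ray(c,u,v):
    K=np.array([[c['fx'],0,c['cx']],[0,c['fy'],c['cy']],[0,0,1]]);
    xd=(np.asarray(u,float)-c['cx'])/c['fx']; yd=(np.asarray(v,float)-c['cy'])/c['fy']
    x,y=xd.copy(),yd.copy()
    for _ in range(20):
        s=1+c['k1']*(x*x+y*y); x,y=xd/s,yd/s
    return np.stack([x,y,np.ones_like(x)],-1)
def R(c):
    r=np.array(c['rotation'],float)
    if r.size==4:
        from scipy.spatial.transform import Rotation as Q
        return Q.from_quat([r[1],r[2],r[3],r[0]]).as_matrix()
    return r.reshape(3,3)
def onplane(c,u,v,z):
    d=ray(c,u,v)@R(c).T; o=np.array(c['xyz']); t=(z-o[2])/d[...,2]; return o+d*t[...,None]
def cloud(c):
    v,u=np.mgrid[:384,:512]; return ray(c,u,v)*c['z_map'][...,None]@R(c).T+np.array(c['xyz'])
E
python3 - <<'E'
from h import *
import pickle
print(ctrl.get_obs())
D={}
for n in('top','scene'):
    c=snap(n);D[n]=c;cv2.imwrite(f'pics/{n}0.png',cv2.resize(c['frame'],(800,600)));print(n,{k:c[k] for k in c if k not in('frame','z_map')})
pickle.dump(D,open('d0.pkl','wb'))
E
```

```text
{'time_s': 0.0, 'q': array([ 9.51667031e-01,  1.81573074e-01,  1.60798708e+00,  4.22977390e-06,
        1.35379599e+00, -2.06258655e-01]), 'dq': array([-0.00109762,  0.00019502, -0.00032633,  0.0015932 , -0.00051592,
       -0.00037499]), 'joint_efforts': array([ 3.94709687e-04, -4.44875157e+01, -3.51338625e+01, -3.05331068e-04,
        8.96448211e-03, -2.28276508e-05]), 'eef_pos': array([0.23035216, 0.52624954, 0.23037625]), 'eef_rot': array([-3.55540530e-04,  2.04972584e-01,  9.78767318e-01, -8.06888665e-04]), 'wrist_force': array([-0.44555069,  0.45241931, -0.41511888]), 'torque': array([ 0.00119041, -0.02519898,  0.01028381]), 'grasp_force': 0.0, 'opening': 0.9963147154157164}
top {'fx': 440.17739214738845, 'fy': 440.17739214738845, 'cx': 256.6930924896774, 'cy': 194.37086587936005, 'k1': -0.027137805758649762, 'xyz': array([0.43163252, 0.00360201, 1.18864753]), 'rotation': array([-0.01693822,  0.70910024, -0.70488504,  0.00519822])}
scene {'fx': 435.4258902117616, 'fy': 435.4258902117616, 'cx': 241.62053193251694, 'cy': 188.14729232990587, 'k1': 0.05042908915080399, 'xyz': array([ 0.89365912, -0.62309376,  0.84693567]), 'rotation': array([-0.3487345 ,  0.89521611,  0.25488848, -0.10956382])}
```

View pics/top0.png

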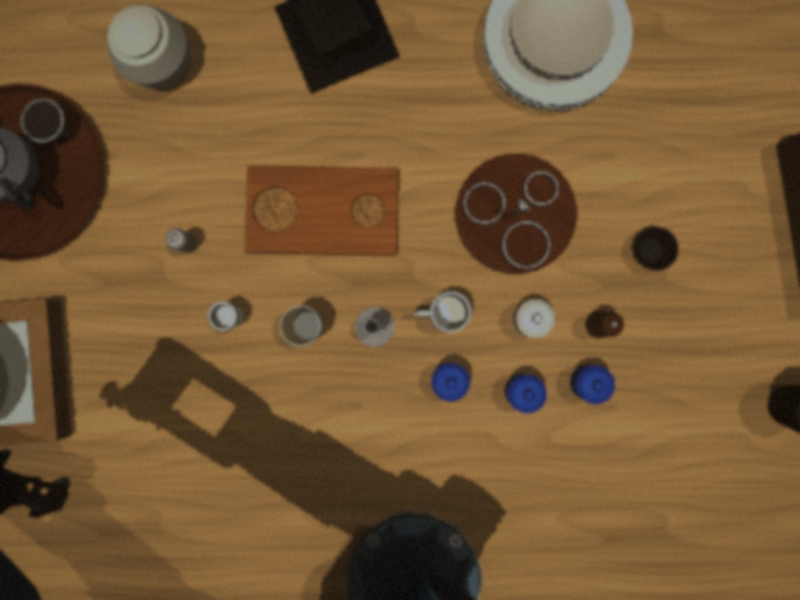

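View pics/scene0.png

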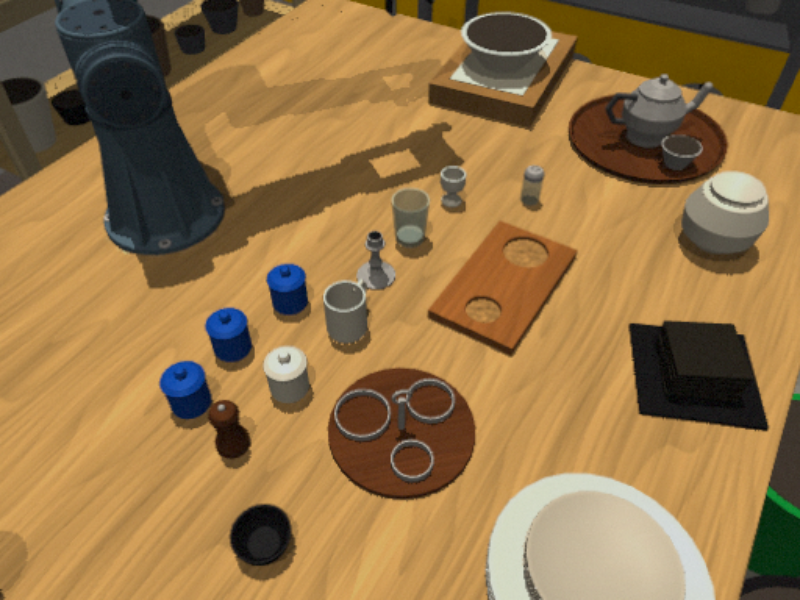

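Top view (800x600): board at (323,210) with the large recess at (275,208) and the small one at (368,210). Stand at (516,212), with rings small (542,187), middle (484,202) and large (526,244). Candidates:
- **Mug:** (450,312), handle to the left.
- **Egg cup:** (223,316).
- **Salt shaker:** (178,240).
- **Pepper mill:** (605,323).
- **Sugar pot:** the white one at (534,318). The blue ones at (451,381), (526,393) and (593,384) are look-alikes.
- **Leave standing:** tumbler (301,325), candlestick (375,327), dip bowl (655,248).

```bash
cat > m.py <<'E'
from h import *
import pickle
D=pickle.load(open('d0.pkl','rb')); s=.64
seeds=dict(mug=(450,312,.08),egg=(223,316,.065),salt=(178,240,.074),pepper=(605,323,.095),sugar=(534,318,.06),tumbler=(301,325,.09),candle=(375,327,.094),bowl=(655,248,.034))
P={n:cloud(D[n]) for n in D}
for k,(u,v,h) in seeds.items():
    c=D['top']; p0=onplane(c,u*s,v*s,h)
    for n in D:
        Q=P[n]; d=np.hypot(Q[...,0]-p0[0],Q[...,1]-p0[1]); m=(d<.055)&(Q[...,2]>.012)&(D[n]['z_map']>0)
        pts=Q[m]
        if len(pts)<5: print(k,n,'none');continue
        top=pts[pts[:,2]>h-.008]
        (cx,cy),r=cv2.minEnclosingCircle(top[:,:2].astype(np.float32)) if len(top)>3 else ((0,0),0)
        print(k,n,len(pts),'ray',p0[:2].round(4),'zmax',pts[:,2].max().round(4),'topcircle',round(cx,4),round(cy,4),round(r,4),'mean',top[:,:2].mean(0).round(4) if len(top) else '')
for k,(u,v,h) in dict(rec_l=(275,208,.018),rec_s=(368,210,.018),ring_s=(542,187,.022),ring_m=(484,202,.022),ring_l=(526,244,.022),post=(523,206,.099)).items(): print(k,onplane(D['top'],u*s,v*s,h).round(4))
c=D['top']
for n,(x0,y0,x1,y1) in dict(a=(220,140,420,270),b=(450,150,690,280),c=(150,270,420,410),d=(420,270,690,410)).items(): pass
im=c['frame'][85:265,95:450]
cv2.imwrite('pics/crop.png',cv2.resize(im,None,fx=2.25,fy=2.25,interpolation=cv2.INTER_CUBIC))
E
python3 m.py
```

```text
mug top 228 ray [ 0.4534 -0.0568] zmax 0.0847 topcircle 0.4542 -0.0552 0.0338 mean [ 0.4551 -0.0563]
mug scene 919 ray [ 0.4534 -0.0568] zmax 0.0828 topcircle 0.4595 -0.0575 0.0341 mean [ 0.4609 -0.0591]
egg top 304 ray [0.4449 0.315 ] zmax 0.0691 topcircle 0.4452 0.3192 0.0243 mean [0.4448 0.3185]
egg scene 274 ray [0.4449 0.315 ] zmax 0.0687 topcircle 0.4509 0.3178 0.0276 mean [0.4504 0.3152]
salt top 242 ray [0.5689 0.3888] zmax 0.0772 topcircle 0.5722 0.3947 0.0177 mean [0.5725 0.394 ]
salt scene 275 ray [0.5689 0.3888] zmax 0.0767 topcircle 0.5773 0.3925 0.0175 mean [0.5794 0.3916]
pepper top 346 ray [ 0.4371 -0.3017] zmax 0.0987 topcircle 0.435 -0.3171 0.0166 mean [ 0.4352 -0.3154]
pepper scene 620 ray [ 0.4371 -0.3017] zmax 0.0968 topcircle 0.4423 -0.3158 0.0161 mean [ 0.4422 -0.3164]
sugar top 513 ray [ 0.4447 -0.1954] zmax 0.0839 topcircle 0.4442 -0.1966 0.032 mean [ 0.4445 -0.1955]
sugar scene 785 ray [ 0.4447 -0.1954] zmax 0.0835 topcircle 0.4496 -0.1977 0.0319 mean [ 0.4539 -0.2021]
tumbler top 393 ray [0.4309 0.1821] zmax 0.0941 topcircle 0.4304 0.1853 0.0339 mean [0.4299 0.188 ]
tumbler scene 709 ray [0.4309 0.1821] zmax 0.0913 topcircle 0.4373 0.1834 0.0353 mean [0.4362 0.1818]
candle top 150 ray [0.4285 0.0632] zmax 0.0976 topcircle 0.4292 0.0708 0.0128 mean [0.4293 0.0706]
candle scene 255 ray [0.4285 0.0632] zmax 0.0974 topcircle 0.434 0.0684 0.0144 mean [0.4357 0.067 ]
bowl top 359 ray [ 0.5638 -0.4033] zmax 0.0386 topcircle 0.5637 -0.405 0.0377 mean [ 0.5648 -0.409 ]
bowl scene 712 ray [ 0.5638 -0.4033] zmax 0.0381 topcircle 0.5675 -0.4042 0.0391 mean [ 0.564  -0.4019]
rec_l [0.6315 0.2409 0.018 ]
rec_s [0.6285 0.0808 0.018 ]
ring_s [ 0.6684 -0.2158  0.022 ]
ring_m [ 0.6423 -0.1171  0.022 ]
ring_l [ 0.5708 -0.1885  0.022 ]
post [ 0.6222 -0.1711  0.099 ]
```

View pics/crop.png

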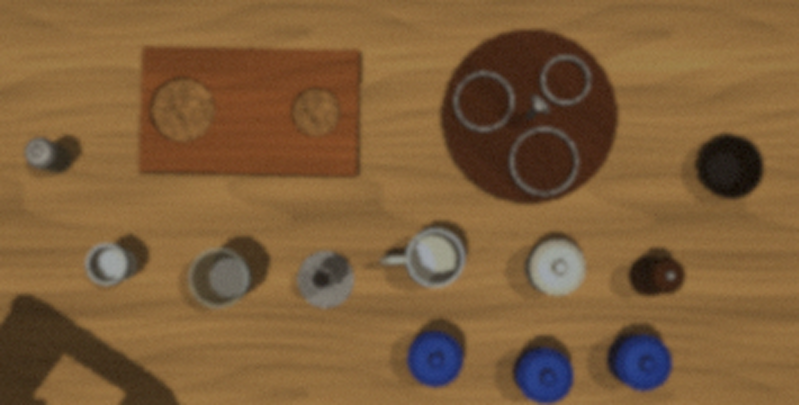

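The crop confirms the picks: white sugar pot at (556,266), blue look-alikes at (435,358), (544,374) and (640,362), pepper mill at (658,273), and mug at (435,257) with its handle pointing left. Next I refine the targets.

```bash
cat > m2.py <<'E'
from h import *
import pickle
D=pickle.load(open('d0.pkl','rb'))
for n in D:
    c=D[n]; f=c['frame']; hsv=cv2.cvtColor(cv2.GaussianBlur(f,(3,3),0),cv2.COLOR_BGR2HSV); Q=cloud(c)
    v,u=np.mgrid[:384,:512]
    zb=.018; G=onplane(c,u,v,zb)
    reg=(abs(G[...,0]-.63)<.12)&(abs(G[...,1]-.16)<.17)
    # height mask for the board
    lab=cv2.cvtColor(f,cv2.COLOR_BGR2LAB).astype(int)
    m=(reg&(lab[...,1]>151)).astype(np.uint8)
    m=cv2.morphologyEx(m,cv2.MORPH_OPEN,np.ones((3,3)))
    cs,h=cv2.findContours(m,cv2.RETR_CCOMP,cv2.CHAIN_APPROX_NONE)
    i=max(range(len(cs)),key=lambda i:cv2.contourArea(cs[i]))
    p=cs[i][:,0,:]; xy=onplane(c,p[:,0],p[:,1],zb)[:,:2]
    print(n,'board',cv2.minAreaRect((xy*1000).astype(np.float32)))
    for j in range(len(cs)):
        if h[0][j][3]==i and cv2.contourArea(cs[j])>80:
            p=cs[j][:,0,:]; xy=onplane(c,p[:,0],p[:,1],zb)[:,:2]*1000; print('  recess',cv2.fitEllipse(xy.astype(np.float32)))
    # stand rings: bright grey on dark disc
    G=onplane(c,u,v,.022)
    for k,ctr,r in(('S',(.6684,-.2158),.0275),('M',(.6423,-.1171),.0335),('L',(.5708,-.1885),.0385)):
        ctr=np.array(ctr)
        sat=hsv[...,1].astype(float); w=np.clip(150-sat,0,None)
        for _ in range(4):
            d=np.hypot(G[...,0]-ctr[0],G[...,1]-ctr[1]); mm=(abs(d-r)<.008)&(w>10)
            x=G[mm][:,:2]; ww=w[mm]
            A=np.c_[2*x,np.ones(len(x))]*np.sqrt(ww)[:,None]; b=(x**2).sum(1)*np.sqrt(ww)
            s=np.linalg.lstsq(A,b,rcond=None)[0]; ctr=s[:2]; rr=np.sqrt(s[2]+ctr@ctr)
        print('  ring',k,ctr.round(4),rr.round(4),len(x))
E
python3 m2.py
cat > go.py <<'E'
import sys; from bench import ctrl; import numpy as np
from scipy.spatial.transform import Rotation as Q
def pose():
    o=ctrl.get_obs(); q=o['eef_rot']; return np.array(o['eef_pos']),Q.from_quat([q[1],q[2],q[3],q[0]]),o
def to(x,y,z,deg):
    "deg: world direction (mod 180) of the finger line; prints translation in present tool axes (mm), tool-z turn (rad)"
    p,r,o=pose(); M=r.as_matrix(); d=M.T@(np.array([x,y,z])-p)*1000
    a=np.degrees(np.arctan2(M[1,1],M[0,1])); da=(deg-a+90)%180-90
    print('t',o['time_s'].round(2),'tcp',p.round(4),'finger deg',a.round(2),'tilt',M[:,2].round(3),'q6',o['q'][5].round(2),'open',round(o['opening'],3))
    print(' shift mm',d.round(1),'turn z',round(-np.radians(da),3),'(do shift first, or with turned axes:',(Q.from_rotvec([0,0,-(-np.radians(da))])*r.inv()).apply(np.array([x,y,z])-p).round(4)*1000,')')
if __name__=='__main__': to(*map(float,sys.argv[1:]))
E
python3 go.py .454 -.055 .22 0
```

```text
Traceback (most recent call last):
  File "m2.py", line 14, in <module>
    i=max(range(len(cs)),key=lambda i:cv2.contourArea(cs[i]))
ValueError: max() iterable argument is empty
Traceback (most recent call last):
  File "go.py", line 11, in <module>
    if __name__=='__main__': to(*map(float,sys.argv[1:]))
                             ~~^^^^^^^^^^^^^^^^^^^^^^^^^^
  File "go.py", line 9, in to
    print('t',o['time_s'].round(2),'tcp',p.round(4),'finger deg',a.round(2),'tilt',M[:,2].round(3),'q6',o['q'][5].round(2),'open',round(o['opening'],3))
              ^^^^^^^^^^^^^^^^^
AttributeError: 'float' object has no attribute 'round'
```

```bash
sed -i "s/o\['time_s'\].round(2)/round(o['time_s'],2)/" go.py
python3 - <<'E'
s=open('m2.py').read()
s=s.replace("    m=(reg&(lab[...,1]>151)).astype(np.uint8)\n","    hue=hsv[...,0]; th,_=cv2.threshold(hue[reg].reshape(-1,1),0,1,cv2.THRESH_OTSU); print('hue th',th)\n    m=(reg&(hue<=th)).astype(np.uint8)\n")
open('m2.py','w').write(s)
E
python3 m2.py; python3 go.py .454 -.055 .22 0
```

```text
hue th 14.0
top board ((629.5114135742188, 161.79135131835938), (151.03848266601562, 261.3047180175781), 0.02648565173149109)
  recess ((628.765869140625, 82.0140151977539), (54.3834342956543, 56.34965133666992), 90.0968246459961)
  recess ((631.2130126953125, 241.61985778808594), (75.0828628540039, 75.78614044189453), 74.91348266601562)
  ring S [ 0.6669 -0.213 ] 0.0276 301
  ring M [ 0.6412 -0.1167] 0.0333 341
  ring L [ 0.5705 -0.1875] 0.0383 410
hue th 15.0
scene board ((636.5386962890625, 156.06948852539062), (274.196044921875, 154.12257385253906), 89.0519027709961)
  recess ((634.7435913085938, 78.9565200805664), (52.63697814941406, 55.750404357910156), 110.95925903320312)
  recess ((637.322021484375, 238.69322204589844), (73.11577606201172, 75.50758361816406), 94.35418701171875)
  ring S [ 0.6734 -0.2163] 0.0274 346
  ring M [ 0.646  -0.1209] 0.0338 439
  ring L [ 0.577  -0.1905] 0.0382 462
t 0.1 tcp [0.2303 0.5263 0.2305] finger deg 66.35 tilt [-0.001 -0.001 -1.   ] q6 -0.21 open 1.001
 shift mm [-438.1 -442.8   11. ] turn z 1.158 (do shift first, or with turned axes: [-581.3  223.7   11. ] )
```

>>> {"fn": "jog_arm", "kwargs": {"series": [[[-34, -34, 0, 0, 0, 0, 85], [-34, -34, 0, 0, 0, 0, 85], [-34, -34, 0, 0, 0, 0, 85], [-34, -34, 0, 0, 0, 0, 85], [-34, -34, 0, 0, 0, 0, 85], [-34, -34, 0, 0, 0, 0, 85], [-34, -34, 0, 0, 0, 0, 85], [-34, -34, 0, 0, 0, 0, 85], [-34, -34, 0, 0, 0, 0, 85], [-34, -34, 0, 0, 0, 0, 85]]]}}

```text
time_s: 1.1
eef_pos: [0.4058, 0.077, 0.2312]
eef_rot: [0.0, 0.205, 0.979, 0.0]
wrist_force: [0.4, -0.1, 0.1]
opening: 0.998
grasp_force: 0.0
```

>>> {"fn": "jog_arm", "kwargs": {"series": [[[-34, -34, 0, 0, 0, 0, 85], [-34, -34, 0, 0, 0, 0, 85], [-30, -34, 0, 0, 0, 0, 85], [0, 0, 0, 0, 0, 0.14, 85], [0, 0, 0, 0, 0, 0.14, 85], [0, 0, 0, 0, 0, 0.14, 85], [0, 0, 0, 0, 0, 0.14, 85], [0, 0, 0, 0, 0, 0.14, 85], [0, 0, 0, 0, 0, 0.14, 85], [0, 0, 0, 0, 0, 0.14, 85]]]}}

```text
time_s: 2.1
eef_pos: [0.4542, -0.0537, 0.2309]
eef_rot: [-0.0, 0.644, 0.765, -0.0]
wrist_force: [-0.0, -1.0, 0.2]
opening: 0.994
grasp_force: 0.0
```

```bash
python3 go.py .4568 -.0564 .18 3
python3 - <<'E'
from h import *
import pickle
c=snap('wrist'); pickle.dump(c,open('w1.pkl','wb')); t=snap('top'); pickle.dump(t,open('t1.pkl','wb'))
print({k:c[k] for k in c if k not in('frame','z_map')})
cv2.imwrite('pics/w1.png',np.hstack([cv2.resize(c['frame'],(400,300)),cv2.resize(t['frame'],(400,300))]))
E
```

```text
t 2.1 tcp [ 0.4542 -0.0537  0.2309] finger deg 9.86 tilt [-0.001  0.    -1.   ] q6 -0.55 open 0.994
 shift mm [-3.1  2.1 50.9] turn z 0.12 (do shift first, or with turned axes: [-2.8  2.5 50.9] )
{'fx': 309.18120535673665, 'fy': 309.18120535673665, 'cx': 257.04253110119765, 'cy': 182.48995552658295, 'k1': -0.06266608067031315, 'xyz': array([0.43922747, 0.02493028, 0.37330366]), 'rotation': array([0.15937531, 0.98348858, 0.08467265, 0.01342639])}
```

View pics/w1.png

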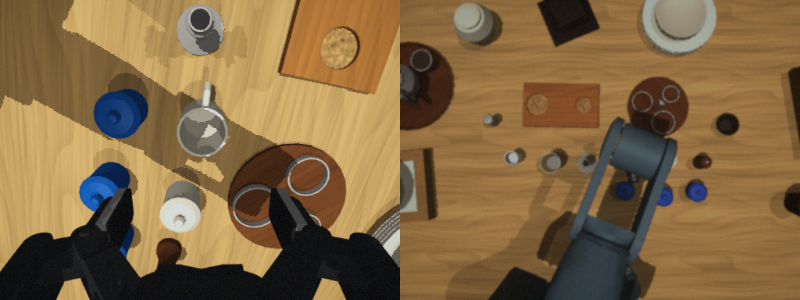

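The wrist view (left half) shows the mug at (202,130) with its handle up at (207,92), the white sugar pot at (180,205), and rings at (308,175) and (257,205).

```bash
cat > wm.py <<'E'
from h import *
def circ(c,ctr,h,rmax,band=.006):
    Q=cloud(c); d=np.hypot(Q[...,0]-ctr[0],Q[...,1]-ctr[1]); m=(d<rmax)&(abs(Q[...,2]-h)<band)&(c['z_map']>0)
    t=Q[m]
    if len(t)<10: return None
    (x,y),r=cv2.minEnclosingCircle(t[:,:2].astype(np.float32)); return round(x,4),round(y,4),round(r,4),len(t),t[:,2].mean().round(4)
E
python3 - <<'E'
from wm import *
import pickle
c=pickle.load(open('w1.pkl','rb'))
for k,x,h,r in(('mug',(.457,-.056),.08,.042),('sugar',(.447,-.197),.06,.04),('candle',(.432,.07),.094,.03)): print(k,circ(c,x,h,r))
Q=cloud(c); m=(abs(Q[...,2]-.045)<.02)&(np.hypot(Q[...,0]-.457,Q[...,1]+.056)<.075)&(np.hypot(Q[...,0]-.457,Q[...,1]+.056)>.042)
print('handle',Q[m].mean(0),m.sum())
hsv=cv2.cvtColor(c['frame'],cv2.COLOR_BGR2HSV); print(hsv[166,257])
v,u=np.mgrid[:384,:512]; G=onplane(c,u,v,.022)
ctr=np.array([.6437,-.119]); w=np.clip(150-hsv[...,1].astype(float),0,None)
for _ in range(5):
    d=np.hypot(G[...,0]-ctr[0],G[...,1]-ctr[1]); mm=(abs(d-.0335)<.008)&(w>10); x=G[mm][:,:2]
    s=np.linalg.lstsq(np.c_[2*x,np.ones(len(x))]*np.sqrt(w[mm])[:,None],(x**2).sum(1)*np.sqrt(w[mm]),rcond=None)[0]; ctr=s[:2]
print('ringM',ctr,np.sqrt(s[2]+ctr@ctr))
E
```

```text
mug (0.4555, -0.0579, 0.0331, 900, np.float64(0.0791))
sugar (0.4452, -0.1977, 0.0321, 718, np.float64(0.0629))
candle (0.4305, 0.0687, 0.013, 804, np.float64(0.094))
handle [ 0.45177171 -0.00166392  0.05691844] 84
[ 24  33 107]
ringM [ 0.63927236 -0.1165513 ] 0.03301416828936424
```

>>> {"fn": "jog_arm", "kwargs": {"series": [[[0, 0, 0, 0, 0, 0.105, 85], [-3.4, 1.2, 30, 0, 0, 0, 85], [0, 0, 40, 0, 0, 0, 85], [0, 0, 40, 0, 0, 0, 85], [0, 0, 40, 0, 0, 0, 85], [0, 0, 30, 0, 0, 0, 85], [0, 0, 16, 0, 0, 0, 85], [0, 0, 10, 0, 0, 0, 85], [0, 0, 0, 0, 0, 0, 85], [0, 0, 0, 0, 0, 0, 55]]]}}

```text
time_s: 3.2
eef_pos: [0.4566, -0.0574, 0.0259]
eef_rot: [0.0, 0.68, 0.733, 0.0]
wrist_force: [-0.1, -0.5, 0.5]
opening: 0.85
grasp_force: 0.0
```

>>> {"fn": "jog_arm", "kwargs": {"series": [[[0, 0, 0, 0, 0, 0, 55], [0, 0, 0, 0, 0, 0, 55], [0, 0, 0, 0, 0, 0, 55], [0, 0, 0, 0, 0, 0, 55], [0, 0, 0, 0, 0, 0, 55], [0, 0, -5, 0, 0, 0, 55], [0, 0, -15, 0, 0, 0, 55], [0, 0, -30, 0, 0, 0, 55], [0, 0, -40, 0, 0, 0, 55], [0, 0, -40, 0, 0, 0, 55]]]}}

```text
time_s: 4.2
eef_pos: [0.4554, -0.0569, 0.1567]
eef_rot: [-0.0, 0.681, 0.733, -0.0]
wrist_force: [0.8, 0.6, -2.7]
opening: 0.746
grasp_force: 62.0
```

```bash
python3 go.py .632 .2400 .20 3.8
```

```text
t 4.2 tcp [ 0.4554 -0.0569  0.1567] finger deg 4.2 tilt [-0.  0. -1.] q6 -0.46 open 0.746
 shift mm [283.2 197.8 -43.3] turn z 0.007 (do shift first, or with turned axes: [284.5 195.8 -43.3] )
```

>>> {"fn": "jog_arm", "kwargs": {"series": [[[10, 7, -5, 0, 0, 0, 55], [24, 17, -5, 0, 0, 0, 55], [34, 24, 0, 0, 0, 0, 55], [34, 24, 0, 0, 0, 0, 55], [34, 24, 0, 0, 0, 0, 55], [34, 24, 0, 0, 0, 0, 55], [34, 24, 0, 0, 0, 0, 55], [34, 24, 0, 0, 0, 0, 55], [28, 19, 0, 0, 0, 0, 55], [17, 11, 0, 0, 0, 0, 55]]]}}

```text
time_s: 5.2
eef_pos: [0.6329, 0.2426, 0.1638]
eef_rot: [-0.001, 0.68, 0.733, -0.0]
wrist_force: [-0.3, 0.1, -1.5]
opening: 0.747
grasp_force: 62.2
```

```bash
python3 go.py .632 .2400 .036 4
python3 - <<'E'
from h import *
import pickle
c=snap('wrist'); pickle.dump(c,open('w2.pkl','wb'));cv2.imwrite('pics/w2.png',c['frame'])
E
```

```text
t 5.2 tcp [0.6329 0.2426 0.1638] finger deg 4.3 tilt [-0.001  0.    -1.   ] q6 0.12 open 0.747
 shift mm [ -2.6  -0.9 127.8] turn z 0.005 (do shift first, or with turned axes: [ -2.6  -0.9 127.8] )
```

View pics/w2.png

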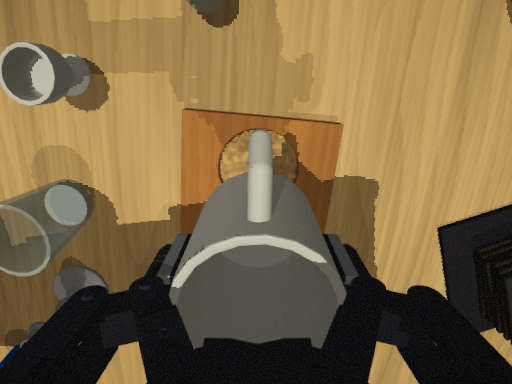

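The mug hangs upright between the fingers at (260,260), and the large recess lies below it at (258,165).

>>> {"fn": "jog_arm", "kwargs": {"series": [[[-2.6, -0.9, 15, 0, 0, 0, 55], [0, 0, 30, 0, 0, 0, 55], [0, 0, 35, 0, 0, 0, 55], [0, 0, 20, 0, 0, 0, 55], [0, 0, 12, 0, 0, 0, 55], [0, 0, 7, 0, 0, 0, 55], [0, 0, 4, 0, 0, 0, 55], [0, 0, 2, 0, 0, 0, 55], [0, 0, 2, 0, 0, 0, 55], [0, 0, 0, 0, 0, 0, 55]]]}}

```text
time_s: 6.25
eef_pos: [0.6326, 0.237, 0.039]
eef_rot: [0.0, 0.681, 0.732, 0.0]
wrist_force: [0.6, 0.7, -1.9]
opening: 0.749
grasp_force: 62.3
```

```bash
python3 go.py .632 .2400 .036 4; python3 -c "
from bench import ctrl;print(ctrl.get_obs()['wrist_force'])"
```

```text
t 6.25 tcp [0.6326 0.237  0.039 ] finger deg 4.18 tilt [ 0.001  0.    -1.   ] q6 0.11 open 0.749
 shift mm [ 3.1 -0.4  3. ] turn z 0.003 (do shift first, or with turned axes: [ 3.1 -0.4  3. ] )
[ 0.55474503  0.68466768 -1.90026817]
```

>>> {"fn": "jog_arm", "kwargs": {"series": [[[3, 0, 1, 0, 0, 0, 55], [0, 0, 1, 0, 0, 0, 55], [0, 0, 1, 0, 0, 0, 55], [0, 0, 0.4, 0, 0, 0, 55], [0, 0, 0, 0, 0, 0, 70], [0, 0, 0, 0, 0, 0, 85], [0, 0, 0, 0, 0, 0, 85], [0, 0, 0, 0, 0, 0, 85], [0, 0, 0, 0, 0, 0, 85], [0, 0, -10, 0, 0, 0, 85]]]}}

```text
time_s: 7.25
eef_pos: [0.6306, 0.2395, 0.0435]
eef_rot: [-0.001, 0.681, 0.732, -0.001]
wrist_force: [0.7, 0.3, -0.7]
opening: 0.997
grasp_force: 0.0
```

>>> {"fn": "jog_arm", "kwargs": {"series": [[[0, 0, -20, 0, 0, 0, 85], [0, 0, -40, 0, 0, 0, 85], [0, 0, -50, 0, 0, 0, 85], [0, 0, -50, 0, 0, 0, 85], [0, 0, -10, 0, 0, 0, 85], [0, 0, 0, 0, 0, 0, 85], [0, 0, 0, 0, 0, 0, 85], [0, 0, 0, 0, 0, 0, 85], [0, 0, 0, 0, 0, 0, 85], [0, 0, 0, 0, 0, 0, 85]]]}}

```text
time_s: 8.25
eef_pos: [0.6312, 0.2397, 0.2132]
eef_rot: [-0.001, 0.681, 0.732, -0.001]
wrist_force: [0.3, 0.6, -0.4]
opening: 0.995
grasp_force: 0.0
```

```bash
python3 go.py .4465 .3177 .22 4
python3 - <<'E'
from wm import *
import pickle
c=snap('wrist'); pickle.dump(c,open('w3.pkl','wb'));cv2.imwrite('pics/w3.png',c['frame'])
print(circ(c,(.632,.24),.09,.05), circ(c,(.4465,.3177),.065,.035))
E
```

```text
t 8.25 tcp [0.6312 0.2397 0.2132] finger deg 4.18 tilt [-0.003 -0.001 -1.   ] q6 0.11 open 0.995
 shift mm [  91.2 -178.6   -6.4] turn z 0.003 (do shift first, or with turned axes: [  90.7 -178.9   -6.4] )
(0.6314, 0.2401, 0.0331, 1095, np.float64(0.0891)) (0.4469, 0.3165, 0.0244, 896, np.float64(0.0636))
```

View pics/w3.png

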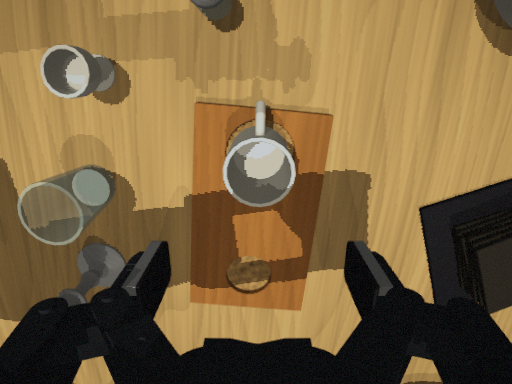

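The mug stands in its recess, with its rim at (259,171). The egg cup is at (78,72), which puts it at (0.4468, 0.317).

>>> {"fn": "jog_arm", "kwargs": {"series": [[[10, -20, 0, 0, 0, 0, 85], [20, -40, 0, 0, 0, 0, 85], [20, -40, 0, 0, 0, 0, 85], [20, -40, 0, 0, 0, 0, 85], [14, -27, 0, 0, 0, 0, 85], [6.5, -11.5, 0, 0, 0, 0, 85], [0, 0, 30, 0, 0, 0, 85], [0, 0, 40, 0, 0, 0, 85], [0, 0, 20, 0, 0, 0, 85], [0, 0, 0, 0, 0, 0, 85]]]}}

```text
time_s: 9.3
eef_pos: [0.4454, 0.3157, 0.1213]
eef_rot: [-0.001, 0.681, 0.732, -0.003]
wrist_force: [0.1, -0.2, 0.2]
opening: 0.997
grasp_force: 0.0
```

```bash
python3 go.py .4468 .317 .033 4
```

```text
t 9.3 tcp [0.4454 0.3157 0.1213] finger deg 4.16 tilt [-0.006 -0.003 -1.   ] q6 0.33 open 0.997
 shift mm [ 1.4  2.  88.3] turn z 0.003 (do shift first, or with turned axes: [ 1.4  2.  88.3] )
```

>>> {"fn": "jog_arm", "kwargs": {"series": [[[1.3, 1.4, 30, 0, 0, 0, 85], [0, 0, 30, 0, 0, 0, 85], [0, 0, 18, 0, 0, 0, 85], [0, 0, 10, 0, 0, 0, 85], [0, 0, 0, 0, 0, 0, 60], [0, 0, 0, 0, 0, 0, 38], [0, 0, 0, 0, 0, 0, 38], [0, 0, 0, 0, 0, 0, 38], [0, 0, 0, 0, 0, 0, 38], [0, 0, 0, 0, 0, 0, 38]]]}}

```text
time_s: 10.3
eef_pos: [0.4498, 0.3191, 0.039]
eef_rot: [0.001, 0.681, 0.732, 0.001]
wrist_force: [-1.3, -0.0, 6.5]
opening: 0.534
grasp_force: 60.5
```

>>> {"fn": "jog_arm", "kwargs": {"series": [[[0, 0, 0, 0, 0, 0, 38], [0, 0, -5, 0, 0, 0, 38], [0, 0, -15, 0, 0, 0, 38], [0, 0, -30, 0, 0, 0, 38], [0, 0, -40, 0, 0, 0, 38], [0, 0, -40, 0, 0, 0, 38], [0, 0, -30, 0, 0, 0, 38], [0, 0, -10, 0, 0, 0, 38], [0, 0, 0, 0, 0, 0, 38], [0, 0, 0, 0, 0, 0, 38]]]}}

```text
time_s: 11.3
eef_pos: [0.4478, 0.3182, 0.2058]
eef_rot: [-0.0, 0.681, 0.732, -0.001]
wrist_force: [-0.5, -0.6, -1.5]
opening: 0.536
grasp_force: 61.4
```

```bash
python3 go.py .630 .0803 .20 4
```

```text
t 11.3 tcp [0.4478 0.3182 0.2058] finger deg 4.18 tilt [-0.002 -0.001 -1.   ] q6 0.33 open 0.536
 shift mm [-250.5  164.4    5.7] turn z 0.003 (do shift first, or with turned axes: [-250.   165.1    5.7] )
```

>>> {"fn": "jog_arm", "kwargs": {"series": [[[-12, 8, 0, 0, 0, 0, 38], [-25, 16, 0, 0, 0, 0, 38], [-32, 21, 0, 0, 0, 0, 38], [-32, 21, 0, 0, 0, 0, 38], [-32, 21, 0, 0, 0, 0, 38], [-32, 21, 0, 0, 0, 0, 38], [-32, 21, 0, 0, 0, 0, 38], [-28, 19, 0, 0, 0, 0, 38], [-17, 12, 0, 0, 0, 0, 38], [-8, 4.4, 0, 0, 0, 0, 38]]]}}

```text
time_s: 12.3
eef_pos: [0.6312, 0.0789, 0.2052]
eef_rot: [-0.001, 0.682, 0.732, -0.001]
wrist_force: [1.0, 0.3, -1.0]
opening: 0.534
grasp_force: 61.4
```

```bash
python3 - <<'E'
from wm import *
import pickle
for i in range(2): c=snap('wrist')
pickle.dump(c,open('w4.pkl','wb'));cv2.imwrite('pics/w4.png',c['frame'])
Q=cloud(c)
t=snap('top')
E
python3 go.py .630 .0803 .20 4
```

```text
t 12.45 tcp [0.6301 0.0814 0.206 ] finger deg 4.17 tilt [-0.002  0.001 -1.   ] q6 -0.13 open 0.531
 shift mm [-1.1 -0.2  6. ] turn z 0.003 (do shift first, or with turned axes: [-1.1 -0.2  6. ] )
```

View pics/w4.png

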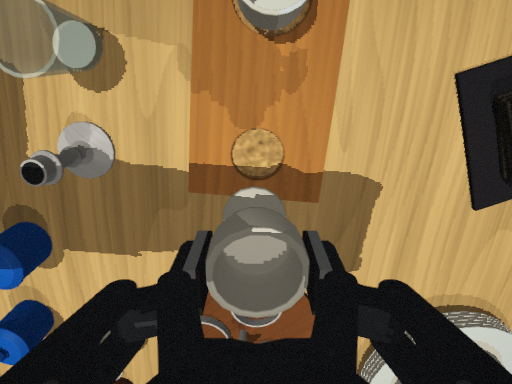

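The egg cup is held upright at (257,270) and the small recess is at (258,153). I check its position and height in the grip.

Run:
```python
from wm import *
import pickle
c=pickle.load(open('w4.pkl','rb')); Q=cloud(c)
d=np.hypot(Q[...,0]-.630,Q[...,1]-.081)
m=(d<.04)&(Q[...,2]>.1); v,u=np.where(m&(Q[...,2]>.2)); 
t=Q[m]; zs=np.sort(t[:,2]); print(zs[-1],np.percentile(zs,[50,90,95,99]))
# rim only: white pixels
g=cv2.cvtColor(c['frame'],cv2.COLOR_BGR2GRAY); mm=m&(g>110); t=Q[mm]; h=np.percentile(t[:,2],97); t=t[t[:,2]>h-.006]
print(h,cv2.minEnclosingCircle(t[:,:2].astype(np.float32)),len(t))
b=Q[m&(Q[...,2]<.2)&(g>80)]; print('low z',b[:,2].min() if len(b) else None)
```

```text
0.3013293874998134 [0.25561918 0.29234192 0.29521892 0.29963129]
0.23291430746230343 ((0.6251827478408813, 0.08292893320322037), 0.03222260624170303) 1038
low z 0.16615078968833777
```

>>> {"fn": "jog_arm", "kwargs": {"series": [[[-1, 0, 20, 0, 0, 0, 38], [0, 0, 35, 0, 0, 0, 38], [0, 0, 40, 0, 0, 0, 38], [0, 0, 28, 0, 0, 0, 38], [0, 0, 14, 0, 0, 0, 38], [0, 0, 8, 0, 0, 0, 38], [0, 0, 5, 0, 0, 0, 38], [0, 0, 2, 0, 0, 0, 38], [0, 0, 1, 0, 0, 0, 38], [0, 0, 0, 0, 0, 0, 38]]]}}

```text
time_s: 13.45
eef_pos: [0.6316, 0.0801, 0.0549]
eef_rot: [0.001, 0.681, 0.732, 0.001]
wrist_force: [-0.2, -0.2, -1.4]
opening: 0.533
grasp_force: 61.4
```

```bash
python3 go.py .630 .0803 .048 4;python3 -c "
from bench import ctrl;print(ctrl.get_obs()['wrist_force'])"
```

```text
t 13.45 tcp [0.6316 0.0801 0.0549] finger deg 4.18 tilt [ 0.002 -0.    -1.   ] q6 -0.13 open 0.533
 shift mm [ 0.3 -1.6  6.9] turn z 0.003 (do shift first, or with turned axes: [ 0.3 -1.6  6.9] )
[-0.24765654 -0.21824868 -1.36699261]
```

>>> {"fn": "jog_arm", "kwargs": {"series": [[[0, -1, 1, 0, 0, 0, 38], [0, 0, 1, 0, 0, 0, 38], [0, 0, 1, 0, 0, 0, 38], [0, 0, 1, 0, 0, 0, 38], [0, 0, 0.5, 0, 0, 0, 38], [0, 0, 0, 0, 0, 0, 38], [0, 0, 0, 0, 0, 0, 38], [0, 0, 0, 0, 0, 0, 38], [0, 0, 0, 0, 0, 0, 38], [0, 0, 0, 0, 0, 0, 38]]]}}

```text
time_s: 14.45
eef_pos: [0.6299, 0.0801, 0.0494]
eef_rot: [0.0, 0.681, 0.732, 0.0]
wrist_force: [0.2, 0.3, 1.0]
opening: 0.533
grasp_force: 61.5
```

>>> {"fn": "jog_arm", "kwargs": {"series": [[[0, 0, 0.5, 0, 0, 0, 38], [0, 0, 0, 0, 0, 0, 48], [0, 0, 0, 0, 0, 0, 56], [0, 0, 0, 0, 0, 0, 70], [0, 0, 0, 0, 0, 0, 85], [0, 0, 0, 0, 0, 0, 85], [0, 0, -10, 0, 0, 0, 85], [0, 0, -30, 0, 0, 0, 85], [0, 0, -40, 0, 0, 0, 85], [0, 0, -40, 0, 0, 0, 85]]]}}

```text
time_s: 15.45
eef_pos: [0.6295, 0.0801, 0.1705]
eef_rot: [-0.0, 0.681, 0.732, -0.0]
wrist_force: [0.2, -0.6, 0.5]
opening: 0.995
grasp_force: 0.0
```

```bash
python3 go.py .574 .393 .22 4
python3 - <<'E'
from wm import *
import pickle
c=snap('wrist'); pickle.dump(c,open('w5.pkl','wb'))
print(circ(c,(.63,.08),.075,.04), circ(c,(.631,.24),.09,.05))
E
```

```text
t 15.45 tcp [0.6295 0.0801 0.1705] finger deg 4.18 tilt [-0.001  0.    -1.   ] q6 -0.13 open 0.995
 shift mm [316.1 -32.5 -49.4] turn z 0.003 (do shift first, or with turned axes: [316.  -33.5 -49.4] )
(0.6266, 0.0778, 0.0241, 951, np.float64(0.074)) (0.633, 0.2119, 0.0172, 334, np.float64(0.0887))
```

>>> {"fn": "jog_arm", "kwargs": {"series": [[[14, -1, -15, 0, 0, 0, 85], [34, -3, -20, 0, 0, 0, 85], [44, -5, -14, 0, 0, 0, 85], [44, -5, 0, 0, 0, 0, 85], [44, -5, 0, 0, 0, 0, 85], [44, -5, 0, 0, 0, 0, 85], [44, -5, 0, 0, 0, 0, 85], [30, -3, 0, 0, 0, 0, 85], [18, -1, 0, 0, 0, 0, 85], [0, 0, 0, 0, 0, 0, 85]]]}}

```text
time_s: 16.5
eef_pos: [0.5723, 0.3953, 0.2172]
eef_rot: [-0.0, 0.68, 0.734, -0.0]
wrist_force: [0.8, -0.8, 0.4]
opening: 0.996
grasp_force: 0.0
```

```bash
python3 - <<'E'
from wm import *
import pickle
snap('wrist');c=snap('wrist'); pickle.dump(c,open('w6.pkl','wb'))
print(circ(c,(.574,.393),.062,.03,.014))
for z in(.03,.045,.06,.07): print(z,circ(c,(.574,.393),z,.03,.004))
print(circ(c,(.631,.24),.09,.045))
E
python3 go.py .574 .393 .02 4
```

```text
(0.5746, 0.3954, 0.0185, 1100, np.float64(0.0697))
0.03 (0.5731, 0.4014, 0.0166, 41, np.float64(0.0298))
0.045 (0.5744, 0.4046, 0.0152, 40, np.float64(0.0453))
0.06 (0.5746, 0.3954, 0.0185, 74, np.float64(0.0612))
0.07 (0.5749, 0.3953, 0.0177, 860, np.float64(0.0711))
(0.6306, 0.2402, 0.0335, 869, np.float64(0.0885))
t 16.6 tcp [0.5737 0.3924 0.2174] finger deg 4.2 tilt [-0.001 -0.001 -1.   ] q6 0.36 open 0.994
 shift mm [  0.8   0.6 197.4] turn z 0.004 (do shift first, or with turned axes: [  0.8   0.6 197.4] )
```

>>> {"fn": "jog_arm", "kwargs": {"series": [[[2.2, 0.7, 30, 0, 0, 0, 85], [0, 0, 45, 0, 0, 0, 85], [0, 0, 45, 0, 0, 0, 85], [0, 0, 40, 0, 0, 0, 85], [0, 0, 22, 0, 0, 0, 85], [0, 0, 12, 0, 0, 0, 85], [0, 0, 2, 0, 0, 0, 85], [0, 0, 0, 0, 0, 0, 55], [0, 0, 0, 0, 0, 0, 28], [0, 0, 0, 0, 0, 0, 28]]]}}

```text
time_s: 17.6
eef_pos: [0.5757, 0.3956, 0.024]
eef_rot: [0.001, 0.681, 0.732, 0.001]
wrist_force: [-0.2, 0.5, 0.6]
opening: 0.507
grasp_force: 0.0
```

>>> {"fn": "jog_arm", "kwargs": {"series": [[[0, 0, 0, 0, 0, 0, 28], [0, 0, 0, 0, 0, 0, 28], [0, 0, 0, 0, 0, 0, 28], [0, 0, 0, 0, 0, 0, 28], [0, 0, 0, 0, 0, 0, 28], [0, 0, 0, 0, 0, 0, 28], [0, 0, 0, 0, 0, 0, 28], [0, 0, 0, 0, 0, 0, 28], [0, 0, 0, 0, 0, 0, 28], [0, 0, 0, 0, 0, 0, 28]]]}}

```text
time_s: 18.6
eef_pos: [0.5757, 0.3957, 0.0239]
eef_rot: [0.001, 0.681, 0.733, 0.001]
wrist_force: [0.6, -0.3, 6.4]
opening: 0.411
grasp_force: 59.8
```

>>> {"fn": "jog_arm", "kwargs": {"series": [[[0, 0, -5, 0, 0, 0, 28], [0, 0, -15, 0, 0, 0, 28], [0, 0, -30, 0, 0, 0, 28], [0, 0, -40, 0, 0, 0, 28], [0, 0, -40, 0, 0, -0.12, 28], [0, 0, -40, 0, 0, -0.12, 28], [0, 0, -30, 0, 0, -0.12, 28], [0, 0, 0, 0, 0, -0.12, 28], [0, 0, 0, 0, 0, -0.12, 28], [0, 0, 0, 0, 0, -0.116, 28]]]}}

```text
time_s: 19.6
eef_pos: [0.5743, 0.3951, 0.2234]
eef_rot: [0.0, 0.379, 0.926, 0.0]
wrist_force: [-0.6, 0.3, -1.1]
opening: 0.412
grasp_force: 59.9
```

```bash
python3 go.py .668 -.2145 .22 45
```

```text
t 19.6 tcp [0.5743 0.3951 0.2234] finger deg 45.5 tilt [ 0.001  0.    -1.   ] q6 -0.36 open 0.412
 shift mm [-494.2 -369.1    3.2] turn z 0.009 (do shift first, or with turned axes: [-497.4 -364.8    3.2] )
```

>>> {"fn": "jog_arm", "kwargs": {"series": [[[-12, -9, 0, 0, 0, 0, 28], [-26, -19, 0, 0, 0, 0, 28], [-36, -27, 0, 0, 0, 0, 28], [-36, -27, 0, 0, 0, 0, 28], [-36, -27, 0, 0, 0, 0, 28], [-36, -27, 0, 0, 0, 0, 28], [-36, -27, 0, 0, 0, 0, 28], [-36, -27, 0, 0, 0, 0, 28], [-36, -27, 0, 0, 0, 0, 28], [-36, -27, 0, 0, 0, 0, 28]]]}}

```text
time_s: 20.6
eef_pos: [0.6333, -0.0105, 0.2225]
eef_rot: [0.0, 0.383, 0.924, -0.0]
wrist_force: [1.0, 0.8, -0.4]
opening: 0.412
grasp_force: 59.9
```

>>> {"fn": "jog_arm", "kwargs": {"series": [[[-36, -27, 0, 0, 0, 0, 28], [-36, -27, 0, 0, 0, 0, 28], [-36, -27, 0, 0, 0, 0, 28], [-30, -22, 0, 0, 0, 0, 28], [-20, -15, 0, 0, 0, 0, 28], [-10, -7, 0, 0, 0, 0, 28], [0, 0, 0, 0, 0, 0, 28], [0, 0, 0, 0, 0, 0, 28], [0, 0, 0, 0, 0, 0, 28], [0, 0, 0, 0, 0, 0, 28]]]}}

```text
time_s: 21.6
eef_pos: [0.6651, -0.2132, 0.2221]
eef_rot: [0.0, 0.38, 0.925, 0.0]
wrist_force: [-0.4, 1.3, -1.4]
opening: 0.411
grasp_force: 59.9
```

```bash
cat >> wm.py <<'E'
def ring(c,ctr,r):
    hsv=cv2.cvtColor(c['frame'],cv2.COLOR_BGR2HSV); v,u=np.mgrid[:384,:512]; G=onplane(c,u,v,.022); ctr=np.array(ctr); w=np.clip(150-hsv[...,1].astype(float),0,None)
    for _ in range(6):
        d=np.hypot(G[...,0]-ctr[0],G[...,1]-ctr[1]); mm=(abs(d-r)<.008)&(w>10)&(hsv[...,2]>50); x=G[mm][:,:2]; k=np.sqrt(w[mm])
        s=np.linalg.lstsq(np.c_[2*x,np.ones(len(x))]*k[:,None],(x**2).sum(1)*k,rcond=None)[0]; ctr=s[:2]
    return ctr.round(4),np.sqrt(s[2]+ctr@ctr).round(4),len(x)
E
python3 - <<'E'
from wm import *
import pickle
c=snap('wrist'); pickle.dump(c,open('w7.pkl','wb'));cv2.imwrite('pics/w7.png',c['frame'])
print(ring(c,(.668,-.2145),.0275),ring(c,(.642,-.118),.0335),ring(c,(.571,-.189),.0385))
E
python3 go.py .668 -.2145 .036 45
```

```text
(array([ 0.6674, -0.2148]), np.float64(0.0269), 743) (array([ 0.642 , -0.1193]), np.float64(0.0328), 1011) (array([ 0.5717, -0.1891]), np.float64(0.0378), 1270)
t 21.65 tcp [ 0.6652 -0.2134  0.2221] finger deg 45.29 tilt [ 0.  0. -1.] q6 -1.27 open 0.408
 shift mm [ -2.8   1.2 186.1] turn z 0.005 (do shift first, or with turned axes: [ -2.8   1.2 186.1] )
```

View pics/w7.png

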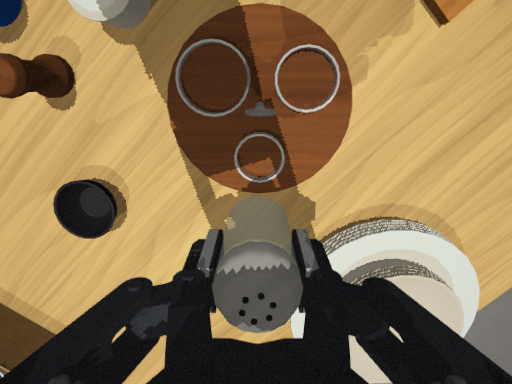

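Salt shaker held upright at (257,288) with the small ring below at (260,157). The ring positions fit the earlier ones.

>>> {"fn": "jog_arm", "kwargs": {"series": [[[-2.5, 1.2, 20, 0, 0, 0, 28], [0, 0, 40, 0, 0, 0, 28], [0, 0, 45, 0, 0, 0, 28], [0, 0, 35, 0, 0, 0, 28], [0, 0, 20, 0, 0, 0, 28], [0, 0, 12, 0, 0, 0, 28], [0, 0, 7, 0, 0, 0, 28], [0, 0, 3, 0, 0, 0, 28], [0, 0, 0, 0, 0, 0, 28], [0, 0, 0, 0, 0, 0, 28]]]}}

```text
time_s: 22.65
eef_pos: [0.6686, -0.2162, 0.0415]
eef_rot: [0.001, 0.381, 0.925, -0.0]
wrist_force: [-0.1, -0.1, -0.8]
opening: 0.41
grasp_force: 59.9
```

```bash
python3 go.py .668 -.2147 .034 45;python3 -c "
from bench import ctrl;print(ctrl.get_obs()['wrist_force'])"
```

```text
t 22.65 tcp [ 0.6686 -0.2162  0.0415] finger deg 45.21 tilt [ 0.002 -0.001 -1.   ] q6 -1.27 open 0.41
 shift mm [1.5 0.6 7.5] turn z 0.004 (do shift first, or with turned axes: [1.5 0.6 7.5] )
[-0.11320964 -0.09758649 -0.82055969]
```

>>> {"fn": "jog_arm", "kwargs": {"series": [[[1, 0.5, 2, 0, 0, 0, 28], [0, 0, 2, 0, 0, 0, 28], [0, 0, 1, 0, 0, 0, 28], [0, 0, 1, 0, 0, 0, 28], [0, 0, 0.5, 0, 0, 0, 28], [0, 0, 0, 0, 0, 0, 28], [0, 0, 0, 0, 0, 0, 28], [0, 0, 0, 0, 0, 0, 28], [0, 0, 0, 0, 0, 0, 28], [0, 0, 0, 0, 0, 0, 28]]]}}

```text
time_s: 23.65
eef_pos: [0.6673, -0.2148, 0.0339]
eef_rot: [0.0, 0.381, 0.925, -0.0]
wrist_force: [-3.2, 0.5, 5.9]
opening: 0.413
grasp_force: 60.3
```

>>> {"fn": "jog_arm", "kwargs": {"series": [[[0, 0, 0, 0, 0, 0, 40], [0, 0, 0, 0, 0, 0, 55], [0, 0, 0, 0, 0, 0, 65], [0, 0, 0, 0, 0, 0, 65], [0, 0, -10, 0, 0, 0, 65], [0, 0, -30, 0, 0, 0, 65], [0, 0, -45, 0, 0, 0, 65], [0, 0, -45, 0, 0, 0, 85], [0, 0, -40, 0, 0, 0, 85], [0, 0, -20, 0, 0, 0, 85]]]}}

```text
time_s: 24.65
eef_pos: [0.6691, -0.2155, 0.2299]
eef_rot: [0.004, 0.381, 0.925, -0.0]
wrist_force: [1.0, -0.5, -0.5]
opening: 0.997
grasp_force: 0.0
```

```bash
python3 go.py .4365 -.3175 .22 75
python3 - <<'E'
from wm import *
c=snap('wrist')
print('salt',circ(c,(.667,-.215),.081,.03,.006))
E
```

```text
t 24.65 tcp [ 0.6691 -0.2155  0.2299] finger deg 45.21 tilt [ 0.007 -0.004 -1.   ] q6 -1.27 open 0.997
 shift mm [  93.3 -236.3    8.6] turn z -0.52 (do shift first, or with turned axes: [ 198.3 -158.7    8.6] )
salt (0.6656, -0.2149, 0.0181, 948, np.float64(0.081))
```

>>> {"fn": "jog_arm", "kwargs": {"series": [[[6, -16, 0, 0, 0, 0, 85], [16, -40, 0, 0, 0, 0, 85], [18, -45, 0, 0, 0, 0, 85], [18, -45, 0, 0, 0, 0, 85], [17, -42, 0, 0, 0, 0, 85], [12, -30, 0, 0, 0, 0, 85], [6, -18, 0, 0, 0, 0, 85], [0, 0, 0, 0, 0, 0, 85], [0, 0, 0, 0, 0, 0, 85], [0, 0, 0, 0, 0, 0, 85]]]}}

```text
time_s: 25.7
eef_pos: [0.4358, -0.3163, 0.2235]
eef_rot: [0.0, 0.381, 0.925, 0.0]
wrist_force: [0.7, 0.3, 0.5]
opening: 0.995
grasp_force: 0.0
```

```bash
python3 go.py .4365 -.3175 .025 45
python3 - <<'E'
from wm import *
c=snap('wrist'); cv2.imwrite('pics/w8.png',c['frame'])
for z in (.075,.08,.085,.09,.095): print(z,circ(c,(.4365,-.3175),z,.035,.003))
print(circ(c,(.4365,-.3175),.08,.035,.02))
E
```

```text
t 25.7 tcp [ 0.4358 -0.3163  0.2235] finger deg 45.24 tilt [ 0.  0. -1.] q6 -1.64 open 0.995
 shift mm [ -1.3  -0.4 198.5] turn z 0.004 (do shift first, or with turned axes: [ -1.3  -0.4 198.5] )
0.075 (0.4364, -0.3168, 0.0206, 71, np.float64(0.0766))
0.08 (0.4365, -0.3169, 0.0205, 252, np.float64(0.0801))
0.085 (0.4363, -0.3164, 0.0188, 646, np.float64(0.0859))
0.09 (0.4361, -0.317, 0.0162, 586, np.float64(0.0887))
0.095 (0.4389, -0.3187, 0.0034, 87, np.float64(0.0942))
(0.4364, -0.3168, 0.0206, 1346, np.float64(0.0861))
```

View pics/w8.png

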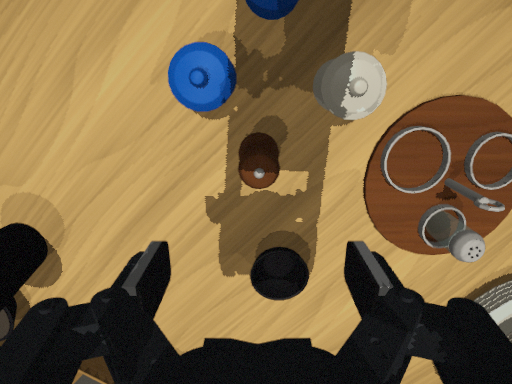

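The wrist view shows the pepper mill at (259,160), centred below the tool at (0.4364, -0.317). The salt shaker stands in its ring at (455,235).

>>> {"fn": "jog_arm", "kwargs": {"series": [[[-0.8, 0, 30, 0, 0, 0, 85], [0, 0, 45, 0, 0, 0, 85], [0, 0, 45, 0, 0, 0, 85], [0, 0, 40, 0, 0, 0, 85], [0, 0, 22, 0, 0, 0, 85], [0, 0, 12, 0, 0, 0, 85], [0, 0, 3, 0, 0, 0, 85], [0, 0, 0, 0, 0, 0, 55], [0, 0, 0, 0, 0, 0, 24], [0, 0, 0, 0, 0, 0, 24]]]}}

```text
time_s: 26.75
eef_pos: [0.4365, -0.3181, 0.0279]
eef_rot: [0.001, 0.381, 0.925, -0.001]
wrist_force: [-0.2, 0.5, 0.4]
opening: 0.508
grasp_force: 0.0
```

>>> {"fn": "jog_arm", "kwargs": {"series": [[[0, 0, 0, 0, 0, 0, 24], [0, 0, 0, 0, 0, 0, 24], [0, 0, 0, 0, 0, 0, 24], [0, 0, 0, 0, 0, 0, 24], [0, 0, 0, 0, 0, 0, 24], [0, 0, 0, 0, 0, 0, 24], [0, 0, 0, 0, 0, 0, 24], [0, 0, 0, 0, 0, 0, 24], [0, 0, 0, 0, 0, 0, 24], [0, 0, 0, 0, 0, 0, 24]]]}}

```text
time_s: 27.75
eef_pos: [0.4366, -0.318, 0.0279]
eef_rot: [0.001, 0.381, 0.925, -0.0]
wrist_force: [1.1, 2.2, 6.6]
opening: 0.418
grasp_force: 53.1
```

>>> {"fn": "jog_arm", "kwargs": {"series": [[[0, 0, -5, 0, 0, 0, 24], [0, 0, -15, 0, 0, 0, 24], [0, 0, -30, 0, 0, 0, 24], [0, 0, -45, 0, 0, 0.13, 24], [0, 0, -45, 0, 0, 0.13, 24], [0, 0, -40, 0, 0, 0.13, 24], [0, 0, -20, 0, 0, 0.13, 24], [0, 0, 0, 0, 0, 0.13, 24], [0, 0, 0, 0, 0, 0.13, 24], [0, 0, 0, 0, 0, 0.13, 24]]]}}

```text
time_s: 28.75
eef_pos: [0.4354, -0.3171, 0.2277]
eef_rot: [0.001, 0.75, 0.661, -0.0]
wrist_force: [-0.9, 0.4, -1.2]
opening: 0.417
grasp_force: 55.3
```

```bash
python3 go.py .642 -.1185 .23 -15
```

```text
t 28.75 tcp [ 0.4354 -0.3171  0.2277] finger deg -7.25 tilt [ 0.001 -0.001 -1.   ] q6 -0.72 open 0.417
 shift mm [223.1 179.9  -2.3] turn z 0.135 (do shift first, or with turned axes: [245.3 148.2  -2.3] )
```

>>> {"fn": "jog_arm", "kwargs": {"series": [[[10, 8, 0, 0, 0, 0, 24], [22, 18, 0, 0, 0, 0, 24], [32, 26, 0, 0, 0, 0, 24], [36, 29, 0, 0, 0, 0, 24], [36, 29, 0, 0, 0, 0, 24], [34, 27, 0, 0, 0, 0, 24], [26, 21, 0, 0, 0, 0, 24], [17, 14, 0, 0, 0, 0, 24], [10, 8, 0, 0, 0, 0, 24], [0, 0, 0, 0, 0, 0.135, 24]]]}}

```text
time_s: 29.75
eef_pos: [0.642, -0.1155, 0.2265]
eef_rot: [-0.0, 0.791, 0.612, 0.0]
wrist_force: [-0.6, -0.4, -0.9]
opening: 0.414
grasp_force: 55.4
```

```bash
python3 - <<'E'
from wm import *
snap('wrist');c=snap('wrist'); cv2.imwrite('pics/w9.png',c['frame'])
print(ring(c,(.642,-.1185),.0335))
Q=cloud(c); g=Q[(np.hypot(Q[...,0]-.642,Q[...,1]+.1185)<.035)&(Q[...,2]>.15)&(Q[...,2]<.32)]
print(g[:,2].min(),np.percentile(g[:,2],[1,50,90,99]))
s=snap('scene'); cv2.imwrite('pics/s9.png',cv2.resize(s['frame'][120:340,150:420],None,fx=2.8,fy=2.7))
E
python3 go.py .642 -.1185 .038 -15
```

```text
(array([ 0.6426, -0.1175]), np.float64(0.0328), 898)
0.19930411219483526 [0.20807243 0.28525255 0.31240322 0.31910838]
t 29.9 tcp [ 0.6409 -0.1174  0.2264] finger deg -14.44 tilt [-0. -0. -1.] q6 -0.11 open 0.419
 shift mm [ -0.8   1.4 188.4] turn z 0.01 (do shift first, or with turned axes: [ -0.7   1.4 188.4] )
```

View pics/w9.png

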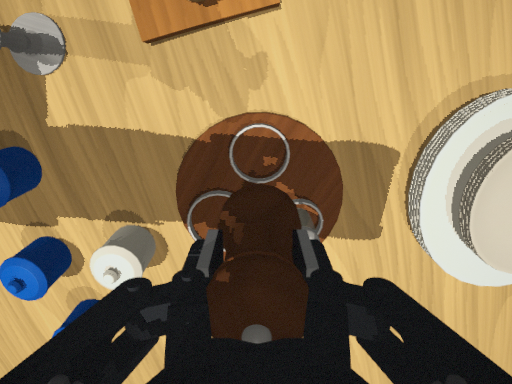

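The pepper mill hangs straight and centred at (258,280), with the middle ring ahead at (259,153). Its lowest point agrees with the lift height.

>>> {"fn": "jog_arm", "kwargs": {"series": [[[-0.8, 1.2, 20, 0, 0, 0, 24], [0, 0, 40, 0, 0, 0, 24], [0, 0, 45, 0, 0, 0, 24], [0, 0, 35, 0, 0, 0, 24], [0, 0, 20, 0, 0, 0, 24], [0, 0, 12, 0, 0, 0, 24], [0, 0, 7, 0, 0, 0, 24], [0, 0, 4, 0, 0, 0, 24], [0, 0, 0, 0, 0, 0, 24], [0, 0, 0, 0, 0, 0, 24]]]}}

```text
time_s: 30.9
eef_pos: [0.643, -0.119, 0.0447]
eef_rot: [0.001, 0.791, 0.611, 0.001]
wrist_force: [-0.1, 0.9, -0.8]
opening: 0.416
grasp_force: 55.5
```

```bash
python3 go.py .642 -.1183 .038 -15;python3 -c "
from bench import ctrl;print(ctrl.get_obs()['wrist_force'])"
```

```text
t 30.9 tcp [ 0.643  -0.119   0.0447] finger deg -14.64 tilt [ 0.002 -0.001 -1.   ] q6 -0.11 open 0.416
 shift mm [ 0.4 -1.2  6.7] turn z 0.006 (do shift first, or with turned axes: [ 0.4 -1.2  6.7] )
[-0.10944801  0.92468097 -0.79680058]
```

>>> {"fn": "jog_arm", "kwargs": {"series": [[[0.3, -0.8, 2, 0, 0, 0, 24], [0, 0, 1, 0, 0, 0, 24], [0, 0, 1, 0, 0, 0, 24], [0, 0, 1, 0, 0, 0, 24], [0, 0, 0.5, 0, 0, 0, 24], [0, 0, 0, 0, 0, 0, 24], [0, 0, 0, 0, 0, 0, 24], [0, 0, 0, 0, 0, 0, 24], [0, 0, 0, 0, 0, 0, 24], [0, 0, 0, 0, 0, 0, 24]]]}}

```text
time_s: 31.9
eef_pos: [0.6415, -0.1181, 0.0381]
eef_rot: [0.0, 0.792, 0.611, 0.0]
wrist_force: [-0.8, 1.1, 0.9]
opening: 0.412
grasp_force: 54.9
```

Contact is starting (wrist force went from -0.8 to +0.9 N). I ease down a little more, then release.

>>> {"fn": "jog_arm", "kwargs": {"series": [[[0, 0, 0.4, 0, 0, 0, 24], [0, 0, 0, 0, 0, 0, 24], [0, 0, 0, 0, 0, 0, 45], [0, 0, 0, 0, 0, 0, 60], [0, 0, 0, 0, 0, 0, 70], [0, 0, 0, 0, 0, 0, 70], [0, 0, 0, 0, 0, 0, 70], [0, 0, -10, 0, 0, 0, 70], [0, 0, -30, 0, 0, 0, 70], [0, 0, -45, 0, 0, 0, 70]]]}}

```text
time_s: 32.9
eef_pos: [0.6393, -0.1174, 0.1209]
eef_rot: [-0.003, 0.792, 0.611, -0.002]
wrist_force: [0.3, 0.3, 0.2]
opening: 0.82
grasp_force: 0.0
```

>>> {"fn": "jog_arm", "kwargs": {"series": [[[0, 0, -45, 0, 0, 0, 85], [0, 0, -45, 0, 0, 0, 85], [0, 0, -15, 0, 0, 0, 85], [0, 0, 0, 0, 0, 0, 85], [0, 0, 0, 0, 0, 0, 85], [0, 0, 0, 0, 0, 0, 85], [0, 0, 0, 0, 0, 0, 85], [0, 0, 0, 0, 0, 0, 85], [0, 0, 0, 0, 0, 0, 85], [0, 0, 0, 0, 0, 0, 85]]]}}

```text
time_s: 33.9
eef_pos: [0.6413, -0.1181, 0.2271]
eef_rot: [-0.0, 0.792, 0.611, -0.0]
wrist_force: [1.0, -0.1, -0.3]
opening: 0.999
grasp_force: 0.0
```

```bash
python3 go.py .4455 -.1978 .22 -15
python3 - <<'E'
from wm import *
c=snap('wrist')
print('pepper',circ(c,(.642,-.118),.095,.035,.018),circ(c,(.642,-.118),.105,.035,.003),'salt',circ(c,(.667,-.215),.081,.03,.006),'sugar',circ(c,(.4455,-.1978),.06,.04,.006))
E
```

```text
t 33.9 tcp [ 0.6413 -0.1181  0.2271] finger deg -14.67 tilt [-0.001  0.    -1.   ] q6 -0.11 open 0.999
 shift mm [-126.7 -169.3    7.2] turn z 0.006 (do shift first, or with turned axes: [-127.7 -168.5    7.2] )
pepper (0.6424, -0.1189, 0.0206, 1398, np.float64(0.0961)) (0.6419, -0.1193, 0.0047, 87, np.float64(0.1044)) salt (0.6648, -0.2145, 0.0179, 747, np.float64(0.0811)) sugar (0.4449, -0.1966, 0.0324, 491, np.float64(0.0627))
```

>>> {"fn": "jog_arm", "kwargs": {"series": [[[-9, -12, 0, 0, 0, 0, 85], [-22, -30, 0, 0, 0, 0, 85], [-28, -37, 0, 0, 0, 0, 85], [-28, -37, 0, 0, 0, 0, 85], [-22, -30, 0, 0, 0, 0, 85], [-12, -16, 0, 0, 0, 0, 85], [-5.5, -7.5, 0, 0, 0, 0, 85], [0, 0, 0, 0, 0, 0, 85], [0, 0, 0, 0, 0, 0, 85], [0, 0, 0, 0, 0, 0, 85]]]}}

```text
time_s: 34.95
eef_pos: [0.4463, -0.1973, 0.2275]
eef_rot: [0.0, 0.791, 0.611, 0.0]
wrist_force: [-0.1, 0.2, 0.2]
opening: 1.0
grasp_force: 0.0
```

```bash
python3 - <<'E'
from wm import *
c=snap('wrist'); cv2.imwrite('pics/w10.png',c['frame'])
print('sugar',circ(c,(.445,-.197),.06,.04,.006))
E
python3 go.py .445 -.1972 .015 -15
```

```text
sugar (0.4459, -0.1984, 0.0319, 1054, np.float64(0.0633))
t 35.0 tcp [ 0.4462 -0.1973  0.2274] finger deg -14.6 tilt [ 0.  0. -1.] q6 -0.41 open 0.997
 shift mm [ -0.3  -1.2 212.4] turn z 0.007 (do shift first, or with turned axes: [ -0.3  -1.2 212.4] )
```

View pics/w10.png

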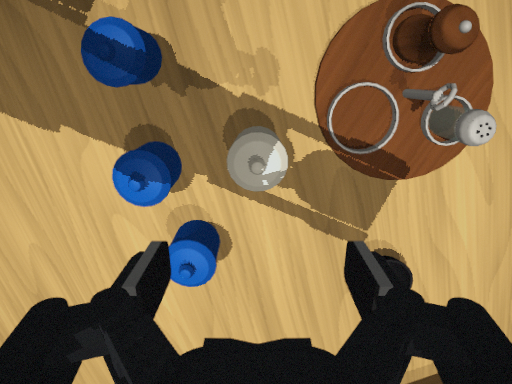

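The white sugar pot is at (258,158), centred below the tool. The blue look-alikes at (145,180), (195,262) and (120,52) stay clear of the fingers, and the pepper mill and salt shaker stand in their rings.

>>> {"fn": "jog_arm", "kwargs": {"series": [[[-0.6, -0.5, 30, 0, 0, 0, 85], [0, 0, 45, 0, 0, 0, 85], [0, 0, 45, 0, 0, 0, 85], [0, 0, 40, 0, 0, 0, 85], [0, 0, 26, 0, 0, 0, 85], [0, 0, 15, 0, 0, 0, 85], [0, 0, 8, 0, 0, 0, 85], [0, 0, 2, 0, 0, 0, 85], [0, 0, 0, 0, 0, 0, 70], [0, 0, 0, 0, 0, 0, 50]]]}}

```text
time_s: 36.0
eef_pos: [0.446, -0.1987, 0.0179]
eef_rot: [0.001, 0.792, 0.611, 0.0]
wrist_force: [-2.9, 2.9, 9.8]
opening: 0.71
grasp_force: 62.6
```

>>> {"fn": "jog_arm", "kwargs": {"series": [[[0, 0, 0, 0, 0, 0, 50], [0, 0, 0, 0, 0, 0, 50], [0, 0, 0, 0, 0, 0, 50], [0, 0, 0, 0, 0, 0, 50], [0, 0, 0, 0, 0, 0, 50], [0, 0, 0, 0, 0, 0, 50], [0, 0, 0, 0, 0, 0, 50], [0, 0, 0, 0, 0, 0, 50], [0, 0, 0, 0, 0, 0, 50], [0, 0, 0, 0, 0, 0, 50]]]}}

```text
time_s: 37.0
eef_pos: [0.4459, -0.1987, 0.0181]
eef_rot: [0.001, 0.792, 0.611, 0.0]
wrist_force: [-0.6, 1.0, 6.1]
opening: 0.709
grasp_force: 63.4
```

>>> {"fn": "jog_arm", "kwargs": {"series": [[[0, 0, -5, 0, 0, 0, 50], [0, 0, -15, 0, 0, 0, 50], [0, 0, -30, 0, 0, 0, 50], [0, 0, -45, 0, 0, 0.13, 50], [0, 0, -45, 0, 0, 0.13, 50], [0, 0, -40, 0, 0, 0.13, 50], [0, 0, -20, 0, 0, 0.13, 50], [0, 0, 0, 0, 0, 0.13, 50], [0, 0, 0, 0, 0, 0.13, 50], [0, 0, 0, 0, 0, 0.13, 50]]]}}

```text
time_s: 38.0
eef_pos: [0.4445, -0.1979, 0.217]
eef_rot: [0.0, 0.98, 0.198, 0.0]
wrist_force: [0.4, 0.7, -3.5]
opening: 0.708
grasp_force: 65.9
```

```bash
python3 go.py .5715 -.189 .22 -75
```

```text
t 38.0 tcp [ 0.4445 -0.1979  0.217 ] finger deg -67.11 tilt [ 0. -0. -1.] q6 0.51 open 0.708
 shift mm [120.4  41.2  -3. ] turn z 0.138 (do shift first, or with turned axes: [125.   24.3  -3. ] )
```

>>> {"fn": "jog_arm", "kwargs": {"series": [[[8, 3, 0, 0, 0, 0, 50], [18, 6, 0, 0, 0, 0, 50], [24, 8, 0, 0, 0, 0, 50], [26, 9, 0, 0, 0, 0, 50], [22, 8, 0, 0, 0, 0, 50], [14, 5, 0, 0, 0, 0, 50], [8, 2, 0, 0, 0, 0, 50], [0, 0, 0, 0, 0, 0.138, 50], [0, 0, 0, 0, 0, 0, 50], [0, 0, 0, 0, 0, 0, 50]]]}}

```text
time_s: 39.0
eef_pos: [0.571, -0.1884, 0.2163]
eef_rot: [-0.0, 0.991, 0.135, -0.0]
wrist_force: [0.5, -0.3, -3.3]
opening: 0.711
grasp_force: 65.9
```

```bash
python3 go.py .5715 -.189 .028 -75
python3 - <<'E'
from wm import *
c=snap('wrist'); cv2.imwrite('pics/w11.png',c['frame'])
print(ring(c,(.5715,-.189),.0385))
E
```

```text
t 39.0 tcp [ 0.571  -0.1884  0.2163] finger deg -74.46 tilt [-0.  0. -1.] q6 0.78 open 0.711
 shift mm [  0.4   0.8 188.3] turn z 0.009 (do shift first, or with turned axes: [  0.4   0.8 188.3] )
(array([ 0.5707, -0.1899]), np.float64(0.0389), 1493)
```

View pics/w11.png

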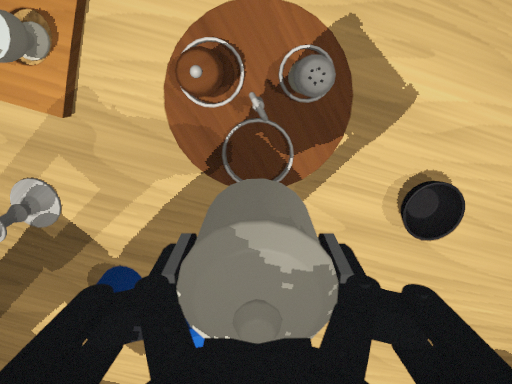

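The sugar pot is held level at (258,290) with the large ring ahead at (258,153). Salt shaker and pepper mill are both standing in their rings.

>>> {"fn": "jog_arm", "kwargs": {"series": [[[0, 1, 20, 0, 0, 0, 50], [0, 0, 40, 0, 0, 0, 50], [0, 0, 45, 0, 0, 0, 50], [0, 0, 35, 0, 0, 0, 50], [0, 0, 20, 0, 0, 0, 50], [0, 0, 12, 0, 0, 0, 50], [0, 0, 7, 0, 0, 0, 50], [0, 0, 4, 0, 0, 0, 50], [0, 0, 0, 0, 0, 0, 50], [0, 0, 0, 0, 0, 0, 50]]]}}

```text
time_s: 40.05
eef_pos: [0.5724, -0.1899, 0.0348]
eef_rot: [0.001, 0.991, 0.133, 0.001]
wrist_force: [-0.2, 0.5, -2.8]
opening: 0.708
grasp_force: 65.9
```

>>> {"fn": "jog_arm", "kwargs": {"series": [[[0, 0, 1, 0, 0, 0, 50], [0, 0, 1, 0, 0, 0, 50], [0, 0, 1, 0, 0, 0, 50], [0, 0, 1, 0, 0, 0, 50], [0, 0, 0.5, 0, 0, 0, 50], [0, 0, 0, 0, 0, 0, 50], [0, 0, 0, 0, 0, 0, 50], [0, 0, 0, 0, 0, 0, 50], [0, 0, 0, 0, 0, 0, 50], [0, 0, 0, 0, 0, 0, 50]]]}}

```text
time_s: 41.05
eef_pos: [0.5715, -0.1895, 0.029]
eef_rot: [0.0, 0.991, 0.133, 0.0]
wrist_force: [0.5, 0.8, -2.9]
opening: 0.708
grasp_force: 65.9
```

```bash
python3 go.py .571 -.1893 .028 -75
```

```text
t 41.05 tcp [ 0.5715 -0.1895  0.029 ] finger deg -74.71 tilt [ 0. -0. -1.] q6 0.79 open 0.708
 shift mm [-0.5 -0.3  1. ] turn z 0.005 (do shift first, or with turned axes: [-0.5 -0.3  1. ] )
```

>>> {"fn": "jog_arm", "kwargs": {"series": [[[0, 0, 0.5, 0, 0, 0, 50], [0, 0, 0.5, 0, 0, 0, 50], [0, 0, 0.3, 0, 0, 0, 50], [0, 0, 0, 0, 0, 0, 50], [0, 0, 0, 0, 0, 0, 50], [0, 0, 0, 0, 0, 0, 50], [0, 0, 0, 0, 0, 0, 50], [0, 0, 0, 0, 0, 0, 50], [0, 0, 0, 0, 0, 0, 50], [0, 0, 0, 0, 0, 0, 50]]]}}

```text
time_s: 42.05
eef_pos: [0.5717, -0.1896, 0.0281]
eef_rot: [0.0, 0.991, 0.133, 0.0]
wrist_force: [-2.2, 0.4, 5.4]
opening: 0.706
grasp_force: 64.9
```

>>> {"fn": "jog_arm", "kwargs": {"series": [[[0, 0, 0, 0, 0, 0, 68], [0, 0, 0, 0, 0, 0, 78], [0, 0, 0, 0, 0, 0, 82], [0, 0, 0, 0, 0, 0, 82], [0, 0, 0, 0, 0, 0, 82], [0, 0, -5, 0, 0, 0, 82], [0, 0, -20, 0, 0, 0, 82], [0, 0, -40, 0, 0, 0, 82], [0, 0, -45, 0, 0, 0, 82], [0, 0, -45, 0, 0, 0, 82]]]}}

```text
time_s: 43.05
eef_pos: [0.5712, -0.1893, 0.1844]
eef_rot: [-0.0, 0.991, 0.133, -0.0]
wrist_force: [0.9, -0.9, 0.4]
opening: 0.96
grasp_force: 0.0
```

>>> {"fn": "jog_arm", "kwargs": {"series": [[[0, 0, -45, 0, 0, 0, 82], [-20, 0, -20, 0, 0, 0, 82], [-40, 0, 0, 0, 0, 0, 82], [-40, 0, 0, 0, 0, 0, 82], [-40, 0, 0, 0, 0, 0, 82], [-40, 0, 0, 0, 0, 0, 82], [-20, 0, 0, 0, 0, 0, 82], [0, 0, 0, 0, 0, 0, 82], [0, 0, 0, 0, 0, 0, 82], [0, 0, 0, 0, 0, 0, 82]]]}}

```text
time_s: 44.05
eef_pos: [0.3794, -0.2421, 0.248]
eef_rot: [0.0, 0.991, 0.133, 0.0]
wrist_force: [-0.4, -0.8, 0.0]
opening: 0.959
grasp_force: 0.0
```

Run:
```python
from wm import *
t=snap('top');s=snap('scene')
cv2.imwrite('pics/f.png',s['frame'])
print(ctrl.get_obs()['eef_pos'])
for k,x,h,r,b in(('mug',(.6295,.241),.09,.045,.008),('egg',(.628,.082),.075,.04,.008),('salt',(.666,-.213),.075,.03,.012),('pepper',(.641,-.117),.095,.035,.02),('sugar',(.570,-.1875),.071,.045,.006),('tumbler',(.4304,.1853),.09,.045,.008),('candle',(.4292,.0708),.094,.03,.008),('bowl',(.5637,-.405),.034,.05,.008)):
    print(k,'top',circ(t,x,h,r,b),'scene',circ(s,(x[0]+.006,x[1]-.003),h,r,b))
```

```text
[ 0.37937533 -0.24189375  0.24769282]
mug top (0.6297, 0.2438, 0.035, 154, np.float64(0.0881)) scene (0.637, 0.2395, 0.0369, 181, np.float64(0.0874))
egg top (0.6256, 0.079, 0.0241, 96, np.float64(0.0734)) scene (0.6301, 0.077, 0.0253, 134, np.float64(0.072))
salt top (0.6649, -0.2138, 0.0187, 169, np.float64(0.0796)) scene (0.6696, -0.2153, 0.0184, 261, np.float64(0.0785))
pepper top (0.6411, -0.1168, 0.0204, 201, np.float64(0.0956)) scene (0.6458, -0.1188, 0.0206, 275, np.float64(0.0935))
sugar top (0.571, -0.1889, 0.0321, 289, np.float64(0.0738)) scene (0.5757, -0.19, 0.0328, 367, np.float64(0.0737))
tumbler top (0.4304, 0.1853, 0.0338, 153, np.float64(0.0886)) scene (0.4362, 0.1826, 0.0351, 149, np.float64(0.0867))
candle top (0.4294, 0.0706, 0.013, 87, np.float64(0.0939)) scene (0.4347, 0.0685, 0.0136, 73, np.float64(0.0921))
bowl top (0.5633, -0.405, 0.0374, 186, np.float64(0.0324)) scene (0.5676, -0.4053, 0.0385, 386, np.float64(0.0319))
```

View pics/f.png

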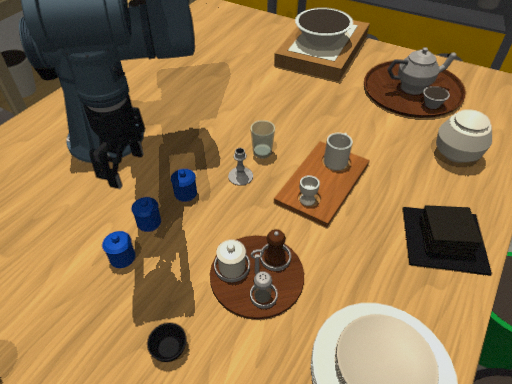

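The final view shows everything upright: mug (338,152) and egg cup (309,190) in their recesses, and sugar pot (231,262), pepper mill (275,250) and salt shaker (263,290) in their rings. The tumbler, candlestick and dip bowl have not moved, and the arm is clear.

```bash
python3 -c "
from bench import ctrl;print(ctrl.hand_in())"
```

```text
the job is handed in; nothing more can be done
None
```

I handed the job in after about 44 s of robot time: the mug and egg cup are in their recesses, and the salt shaker, pepper mill and sugar pot are in their rings, all upright. The tumbler, candlestick and dip bowl are where they stood.

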